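# Press open a touch-latch brush box in a gilder's workshop

## Robot

A 7-joint arm with a two-finger parallel gripper is mounted at the origin on the work surface. World frame = base frame: x ahead of the robot, y to its left, z up, the work surface at z = 0. Lengths are in m, angles in rad, forces in N, time in s.
With the tool pointing down it reaches from about 0.425 to 0.925 m from the base axis. Payload 6.8 kg.
Tool frame: the origin (TCP) lies at the very end of the fingers, on their centre line; the grasp point (between the pads) lies 19 mm behind it; z points along the fingers, y is the line along which they close (so a half turn about z gives the same grasp; the last joint's range is limited). The gripper opens to 85 mm and grips with 20 to 120 N. Pads are 22 mm wide; open, the fingers measure 114 mm over their backs; the gripper's body (76 mm by 85 mm) begins 54 mm behind the grasp point. The pads swing forward as they close: fully open they stand 13 mm farther back than shut.
Start: joints at [-1.391, 0.477, 0.022, 1.555, -0.011, 1.109, -0.083], TCP at [0.192, 0.647, 0.231] pointing down, gripper open.
Joint ranges: [-2.96, 2.96], [-0.34, 2.1], [-1.41, 1.46], [0.24, 2.44], [-1.37, 4.51], [0.17, 1.92], [-2.96, 2.96]. Speed limits (rad/s): [2.39, 2.39, 3.14, 3.14, 3.14, 3.14, 3.14].

## Interface

Orientations are given as a unit quaternion [w, x, y, z].
In Python, from station import get_obs, read_camera, hand_in gives the robot as it stands.
- The arm moves only by the tool arm_command, never from a script. Its argument "commands" is one flat list of numbers, 7 for each row, row after row: the shift along the tool's x, y, z in m, then the turn, a rotation vector about the tool's x, y, z in degrees, then the opening, from 0 (shut) to 1 (fully open). In form: [tx, ty, tz, rx, ry, rz, fingers, tx, ty, tz, rx, ry, rz, fingers, ...]. A call has 1 to 8 rows; each row is the pose to reach, as a shift and turn from the pose commanded when the call began, along the tool's axes at that moment; what a row does not reach only later rows make up. A row lasts 1/10 s, in which the tool goes at most 50 mm and 8.59 degrees, less where a joint would pass 70% of its speed; a pose out of reach is approached as far as the arm can. A call with a gripper value outside its range is refused whole. The fingers move at their own pace and stop on an object; "force" is the grip in N (left out, the last holds). Time passes only in rows, so rows that repeat a pose let the fingers close. It gives the time, the measured TCP pose, the force, the opening and the grip force at its end, in the units of the state.
- get_obs(): the state, without advancing time (a new reading comes with each control period).
- read_camera(name): name is "side" or "top"; returns a dict with "img" (480x640x3 uint8, red, green, blue), "camera_matrix" (3x3 intrinsics, pixels), "pose" (4x4, takes a point from camera to world coordinates). Camera axes: x right, y down, z forward; pixel columns grow to the right and rows downward; lengths in m; the calibration is good to about 2 mm. A picture is of the moment at which its call begins. There is no depth.
- hand_in(): hands the job in; it is judged then, once.
The state is a dict: "t": time; "q": joint angles; "joint_vel": joint speeds; "joint_torque": joint torques, N m; "eef_pos": TCP position; "tool_rot": TCP orientation; "contact_force": force on the tool from outside, world axes, zero at the start; "torque": the same for the moment, N m; "gripper_width": opening from 0.0 (shut) to 1.0 (fully open); "grasp_force": force on a finger pad.
Only numpy, scipy, OpenCV 4.12 (cv2) and the standard library are available. Lean on these libraries where they do the work, as an engineer would, in place of code of your own. Each camera call takes 0.05 s, during which the arm holds its last target. There are 200 camera calls.

## Task

Open the larger of the two wooden touch-latch boxes without gripping anything: with the fingertips gently press the lid down near the middle of its front edge until the catch lets go, and take the hand away so that the spring lifts the lid ajar by itself. Then push the lid up and over with the outside of the fingers until it leans back on its stop past upright, and move the hand clear. Leave the smaller box shut and the jar, the brush and the gilded rosette where they are.

Things in the scene. Friction and masses are not known exactly. Their poses are not given: they have to be found in the camera images.
- big_box: The larger box, fixed to the table: plain brown wood, 170 (x) x 220 (y) x 80 mm high, walls 8 mm. Origin: centre of its underside, on the table. x points from its front (towards the robot) to the hinge side, y along the hinge, z up. It may stand on the left or the right, turned up to 17 degrees either way.
- big_lid (a joint): Angle of the larger lid, rad: 0 shut (top flush with the box rim, 80 mm up), grows as its free front edge rises, negative pressed in; stops at -0.07 and +1.85 (past upright: its weight keeps it there). Wooden panel 148 mm from hinge to free edge, 200 mm wide, 10 mm thick, 0.13 to 0.25 kg, no handle; a 26 mm steel striker hangs under it at the right end of its front edge, so push it at the middle. Once ajar it swings freely, falling back ajar if let go before upright.
- big_edge (a point): Middle of the top of the larger lid's free front edge; moves with the lid. Press about 20 mm inward of it: 5 mm down (joint -0.035, 3 to 7 N) frees the catch, 9 mm is the most it goes. When the hand leaves, a spring plunger lifts the lid within 0.7 s to about 0.55 rad (edge about 78 mm above the rim) and holds it up there. The catch does not latch again.
- big_hinge (a point): Middle of the larger lid's hinge line, at the lid's top face, 80 mm above the table, at the back of the box (12 mm inside its rear face; two small brass hinge knuckles show there). Its axes turn with the lid.
- small_box: The smaller box, fixed, same wood and same kind of catch and lid: 130 (x) x 130 (y) x 80 mm high. Origin: centre of its underside; same axes. To be left alone.
- small_lid (a joint): Angle of the smaller box's lid, rad: 0 shut; it would spring ajar too if pressed.
- jar: Loose jar with a steel cap, 52 mm across, 75 mm high, standing between the boxes. Origin: centre of its underside.
- brush: Loose flat brush, 200 mm long, lying behind the boxes. Origin: underside, near mid length; x along the brush.
- rosette: Loose gilded carved rosette, 68 mm across, 25 mm high, lying between the boxes, beyond the jar. Origin: centre of its underside.
Not all that is in view belongs to the job. What is shaped like the jar but orange or red is not meant.

How it is judged:
By the outcome, as a careful person would: the job done as asked, in the order asked, and still so for the second after the job is handed in, with the robot touching nothing.
It also fails if it takes over 53 s, if anything falls off the work surface, if the arm or the gripper's body presses on something with over 40 N, if the wrist force passes 120 N, or if a joint passes its speed limit or range.

## Working session

There is one attempt and no reset: what is moved stays moved. The work goes in short steps, Python scripts to look and compute and a tool call to move; the robot and the scene stay as the last step left them, time stands still between calls to the robot, and variables do not carry over. Pictures are saved under pics/ and viewed, at most 10 in all, crops included, and the job is handed in when it is done.

Besides the shell and the picture viewer there is one more tool, called after "Call:" in YAML: its name, and indented under it one key for each argument. arm_command: Moves the arm, as the interface text tells. Its arguments: {"type":"object","properties":{"commands":{"type":"array","items":{"type":"number"}},"force":{"type":"number"}},"required":["commands"]}

```bash
mkdir -p pics
python3 - <<'E'
from station import *
import cv2,numpy as np
np.set_printoptions(precision=4,suppress=True)
for n in("side","top"):
    c=read_camera(n);cv2.imwrite(f"pics/{n}0.png",c["img"][:,:,::-1]);print(n,c["camera_matrix"],c["pose"])
o=get_obs();print(o)
E
```

```text
side [[458.4308   0.     318.8836]
 [  0.     458.4308 241.9296]
 [  0.       0.       1.    ]] [[ 0.7859 -0.3164  0.5312  0.1835]
 [-0.6179 -0.4311  0.6575 -0.4382]
 [ 0.0209 -0.845  -0.5343  0.4499]
 [ 0.      0.      0.      1.    ]]
top [[603.3375   0.     322.726 ]
 [  0.     603.3375 244.6761]
 [  0.       0.       1.    ]] [[-0.0007 -0.9946  0.1036  0.4717]
 [-1.      0.0013  0.0055 -0.0205]
 [-0.0056 -0.1036 -0.9946  1.1024]
 [ 0.      0.      0.      1.    ]]
{'t': 0.1, 'q': array([-1.3911,  0.4777,  0.0223,  1.5564, -0.0115,  1.1093, -0.0831]), 'joint_vel': array([ 0.0017, -0.0035, -0.0005, -0.0021,  0.0001, -0.0001, -0.0002]), 'joint_torque': array([  0.0049, -59.7757,   1.614 , -28.1953,   0.0128,   0.0049,
        -0.    ]), 'eef_pos': array([0.1914, 0.6467, 0.2304]), 'tool_rot': array([-0.0001,  0.1434,  0.9897, -0.0008]), 'contact_force': array([-0.1306, -0.1866,  0.4675]), 'torque': array([-0.017 ,  0.0007,  0.0135]), 'grasp_force': 0.0, 'gripper_width': 1.0001594933753717}
```

View pics/top0.png

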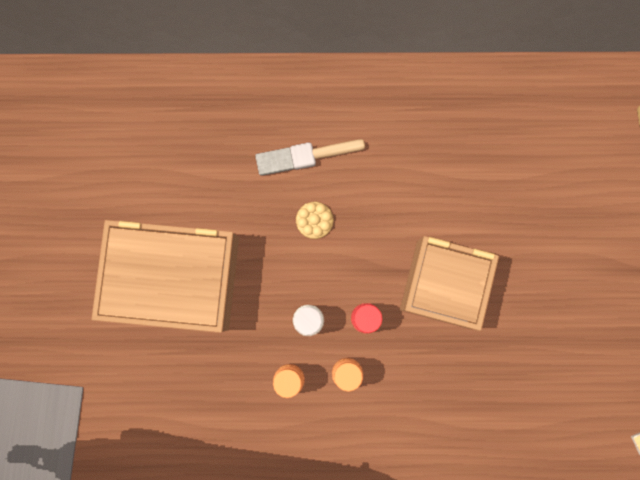

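View pics/side0.png

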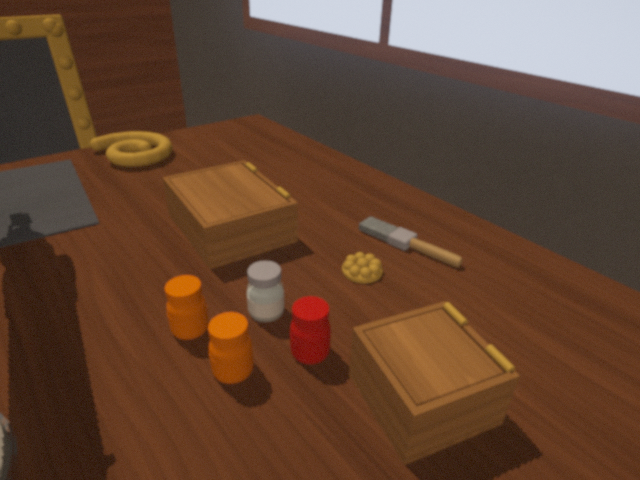

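The top view shows two boxes. The left one, with corners at about (106,222), (233,233), (223,331) and (93,320), is about 128 px wide. The right one is at about (452,283) and about 77 px wide. The left one is the larger box, and its brass hinges at (130,225) and (206,232) are on the far side. The jar with the steel cap is at (308,320), and the red and orange jars are distractors.

```bash
cat > h.py <<'E'
import cv2,numpy as np
from station import *
np.set_printoptions(precision=4,suppress=True)
def ray(c,p):
    d=np.linalg.inv(c["camera_matrix"])@[p[0],p[1],1.];return c["pose"][:3,3],c["pose"][:3,:3]@d
def onz(c,p,z):
    o,d=ray(c,p);return o+d*(z-o[2])/d[2]
def proj(c,X):
    P=c["pose"];x=c["camera_matrix"]@(P[:3,:3].T@(np.asarray(X)-P[:3,3]));return x[:2]/x[2]
def tri(c1,p1,c2,p2):
    o1,d1=ray(c1,p1);o2,d2=ray(c2,p2)
    s=np.linalg.lstsq(np.c_[d1,-d2],o2-o1,rcond=None)[0];a,b=o1+d1*s[0],o2+d2*s[1]
    return (a+b)/2,np.linalg.norm(a-b)
E
python3 - <<'E'
from h import *
t=read_camera("top");s=read_camera("side")
hsv=cv2.cvtColor(t["img"],cv2.COLOR_RGB2HSV)
print(hsv[275,165],hsv[226,170],hsv[325,150],hsv[350,150])
m=((hsv[:,:,2]>135)&(hsv[:,:,0]<25)).astype(np.uint8);m[:, 260:]=0;m[360:]=0
cs=max(cv2.findContours(m,0,2)[0],key=cv2.contourArea)
r=cv2.minAreaRect(cs);B=cv2.boxPoints(r);print(r)
W=np.array([onz(t,p,.08) for p in B]);print(B,W[:,:2],np.linalg.norm(W-np.roll(W,-1,0),axis=1),W.mean(0))
print([proj(s,w) for w in W])
h=((hsv[:,:,0]>20)&(hsv[:,:,0]<32)&(hsv[:,:,2]>150)&(hsv[:,:,1]>110)).astype(np.uint8)
for c in cv2.findContours(h,0,2)[0]:
    if cv2.contourArea(c)>20:print(cv2.minAreaRect(c)[:2])
im=s["img"][140:280,140:320,::-1].copy();cv2.imwrite("pics/c1.png",cv2.resize(im,None,fx=4,fy=4,interpolation=2))
E
```

```text
[ 14 117 235] [ 13 125 217] [ 13 123 216] [ 11 132 181]
((129.5, 206.0), (306.0, 259.0), 90.0)
[[ -0.  53.]
 [259.  53.]
 [259. 359.]
 [  0. 359.]] [[0.9195 0.5554]
 [0.9181 0.0973]
 [0.3861 0.0918]
 [0.3862 0.5261]] [0.4581 0.532  0.4343 0.5341] [0.6525 0.3177 0.08  ]
[array([302.9245, 113.2185]), array([435.3076, 168.4118]), array([195.4448, 255.9101]), array([102.0516, 160.2752])]
```

View pics/c1.png

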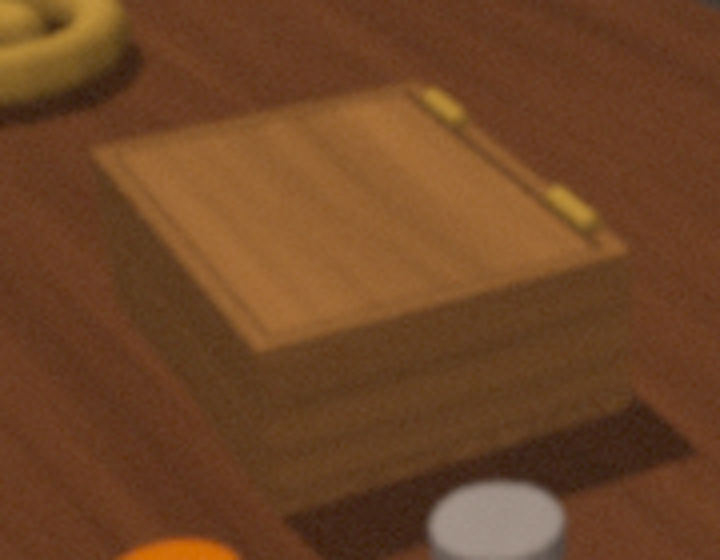

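The crop confirms the larger box. Its top corners in the side image are front-left (163,177.5), back-left (242.5,161), back-right (297.5,202) and front-right (205,227.5), and the knuckles lie along the back edge.

Run:
```python
from h import *
t=read_camera("top");s=read_camera("side")
hsv=cv2.cvtColor(t["img"],cv2.COLOR_RGB2HSV)
m=((hsv[:,:,2]>195)&(hsv[:,:,0]<30)).astype(np.uint8);m[:, 260:]=0;m[360:]=0;m[:200]=0
m=cv2.morphologyEx(m,cv2.MORPH_OPEN,np.ones((5,5)))
cs=max(cv2.findContours(m,0,2)[0],key=cv2.contourArea)
B=cv2.boxPoints(cv2.minAreaRect(cs))
W=np.array([onz(t,p,.08) for p in B]);print(B,W[:,:2],np.linalg.norm(W-np.roll(W,-1,0),axis=1),W.mean(0))
S={"FL":(163.2,177.5),"BL":(242.5,160.8),"BR":(297.5,201.8),"FR":(205,227.5)}
for k,p in S.items():
    b=B[np.argmin([np.linalg.norm(proj(s,w)-p) for w in W])];print(k,b,*tri(t,b,s,p))
```

```text
[[ 90.816  319.8931]
 [101.8832 218.0743]
 [231.8047 232.1962]
 [220.7375 334.015 ]] [[0.4512 0.3762]
 [0.6245 0.3639]
 [0.5998 0.1405]
 [0.4275 0.1566]] [0.1738 0.2248 0.173  0.2209] [0.5257 0.2593 0.08  ]
FL [ 90.816  319.8931] [0.4526 0.3756 0.0797] 0.0031698438458151665
BL [101.8832 218.0743] [0.6238 0.3662 0.0762] 0.0030248107874069007
BR [231.8047 232.1962] [0.6    0.14   0.0816] 0.0009243488632139663
FR [220.7375 334.015 ] [0.4298 0.1551 0.0817] 0.004895684707162958
```

Both views put the top of the box at about 0.08 m, with sides of about 173 x 222 mm, which matches the larger box. Its centre is about (0.526, 0.259) with yaw about -5.5°. The press point is about (0.471, 0.265). I'm moving there with the fingers shut.

Call:
arm_command:
  commands: [-0.03,-0.02,0,0,0,-2,0,-0.06,-0.045,0,0,0,-4,0,-0.1,-0.075,0,0,0,-6,0,-0.14,-0.105,0,0,0,-8,0,-0.18,-0.135,0,0,0,-10,0,-0.21,-0.16,0,0,0,-11,0,-0.225,-0.17,0,0,0,-11,0,-0.225,-0.17,0,0,0,-11,0]
  force: 20

```text
t: 1.1
eef_pos: [0.3617, 0.4174, 0.2316]
tool_rot: [0.001, 0.051, 0.999, -0.0]
contact_force: [0.9, -0.4, 0.1]
gripper_width: 0.003
grasp_force: 0.0
```

```bash
cat > go.py <<'E'
import sys
from h import *
from scipy.spatial.transform import Rotation as R
C=np.array([.5257,.2593,0]);Y=R.from_euler("z",-5.5,degrees=True)
def box(): # TCP in box frame
    o=get_obs();q=o["tool_rot"];r=R.from_quat(np.r_[q[1:],q[0]]);return o,Y.inv().apply(o["eef_pos"]-C),r
if __name__=="__main__":
    o,p,r=box();T=np.array(list(map(float,sys.argv[1:4])));a=float(sys.argv[4]) if len(sys.argv)>4 else 0
    # goal: tool x=-ux,y=uy,z=down, tilted by a deg so the tips point towards +ux
    G=Y*R.from_euler("y",-a,degrees=True)*R.from_matrix([[-1,0,0],[0,1,0],[0,0,-1]])
    print("t",o["t"],"box p",p,"F",o["contact_force"],"zdir",Y.inv().apply(r.as_matrix()[:,2]),"w",o["gripper_width"])
    print("shift",r.inv().apply(Y.apply(T-p)),"turn",(r.inv()*G).as_rotvec(degrees=True))
E
python3 go.py -.055 0 .11
```

```text
t 1.1 box p [-0.1784  0.1416  0.2316] F [ 0.8539 -0.3837  0.0872] zdir [ 0.0011 -0.0006 -1.    ] w 0.003383895831362524
shift [-0.1241 -0.1408  0.1218] turn [-0.0353  0.0634 -0.3328]
```

Call:
arm_command:
  commands: [-0.02,-0.02,0.01,0,0,0,0,-0.045,-0.05,0.04,0,0,0,0,-0.07,-0.08,0.07,0,0,0,0,-0.1,-0.11,0.095,0,0,0,0,-0.115,-0.13,0.11,0,0,0,0,-0.124,-0.141,0.122,0,0,0,0,-0.124,-0.141,0.122,0,0,0,0,-0.124,-0.141,0.122,0,0,0,0]

```text
t: 1.9
eef_pos: [0.4684, 0.2699, 0.1094]
tool_rot: [-0.0, 0.047, 0.999, 0.0]
contact_force: [-1.2, 1.3, 0.4]
gripper_width: -0.004
grasp_force: 0.0
```

```bash
python3 go.py -.055 0 .082
python3 - <<'E'
from h import *
t=read_camera("side");cv2.imwrite("pics/s2.png",cv2.resize(t["img"][60:300,60:380,::-1],None,fx=2,fy=2))
E
```

```text
t 1.9 box p [-0.058   0.0051  0.1094] F [-1.1942  1.2601  0.3647] zdir [-0.0006  0.0008 -1.    ] w -0.004096384614283057
shift [-0.003  -0.0051  0.0274] turn [ 0.0436 -0.0317  0.0901]
```

View pics/s2.png

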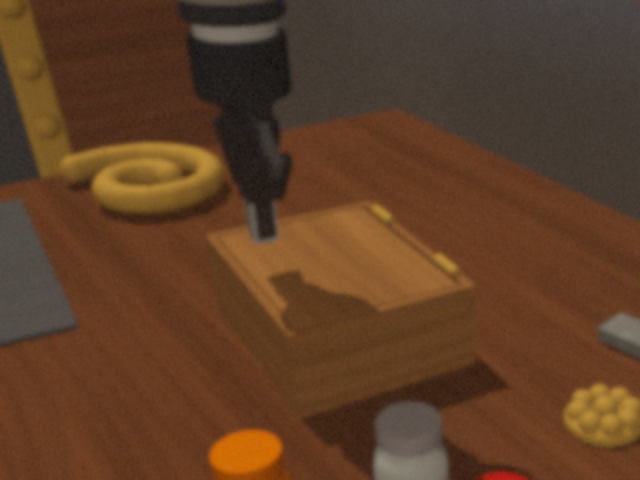

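The shut fingertips (263,240) hover over the lid, just inside the middle of its front edge. I'm descending gently.

Call:
arm_command:
  commands: [0,-0.002,0.01,0,0,0,0,0,-0.003,0.02,0,0,0,0,0,-0.003,0.025,0,0,0,0,0,-0.003,0.027,0,0,0,0,0,-0.003,0.029,0,0,0,0,0,-0.003,0.03,0,0,0,0,0,-0.003,0.03,0,0,0,0]

```text
t: 2.65
eef_pos: [0.4686, 0.2653, 0.0795]
tool_rot: [-0.0, 0.048, 0.999, 0.0]
contact_force: [-1.6, -0.8, 2.5]
gripper_width: 0.001
grasp_force: 1.3
```

Call:
arm_command:
  commands: [0,0,0.001,0,0,0,0,0,0,0.002,0,0,0,0,0,0,0.003,0,0,0,0,0,0,0.004,0,0,0,0,0,0,0.005,0,0,0,0,0,0,0.0055,0,0,0,0,0,0,0.0055,0,0,0,0]

```text
t: 3.35
eef_pos: [0.4688, 0.2653, 0.0738]
tool_rot: [0.0, 0.048, 0.999, 0.0]
contact_force: [-1.9, -0.2, 4.7]
gripper_width: 0.003
grasp_force: 2.1
```

The press is about 6 mm deep at 4.7 N, enough to free the catch. I'm taking the hand up and back.

Call:
arm_command:
  commands: [0,0,-0.03,0,0,0,0,0.02,0,-0.075,0,0,0,0,0.05,0,-0.11,0,0,0,0,0.08,0,-0.14,0,0,0,0,0.095,0,-0.15,0,0,0,0,0.1,0,-0.15,0,0,0,0,0.1,0,-0.15,0,0,0,0,0.1,0,-0.15,0,0,0,0]

```text
t: 4.15
eef_pos: [0.3697, 0.2742, 0.2228]
tool_rot: [-0.0, 0.048, 0.999, -0.001]
contact_force: [-1.2, -0.1, 0.3]
gripper_width: -0.0
grasp_force: 0.0
```

```bash
python3 go.py -.15 0 .125 20
python3 - <<'E'
from h import *
t=read_camera("side");cv2.imwrite("pics/s3.png",cv2.resize(t["img"][60:300,60:380,::-1],None,fx=2,fy=2))
E
```

```text
t 4.15 box p [-0.1567 -0.0002  0.2228] F [-1.2112 -0.1322  0.316 ] zdir [-0.0005 -0.0013 -1.    ] w -0.0003585963329789038
shift [-0.0068  0.0003  0.0978] turn [ -0.0778 -20.0304  -0.0263]
```

View pics/s3.png

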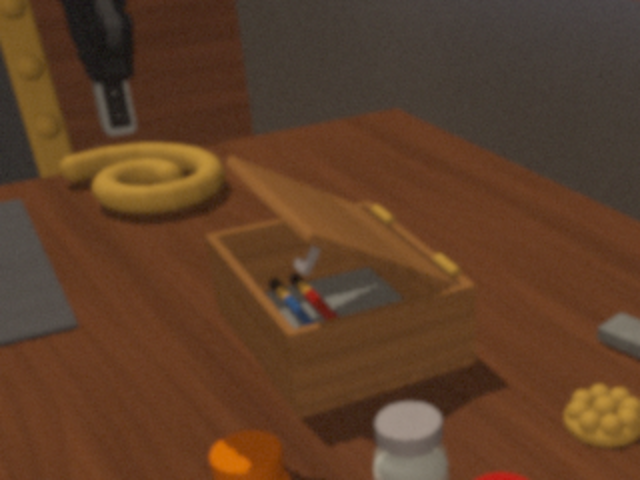

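The lid has sprung ajar: its free edge runs from (228,157) to (308,240) in the crop, and the hand is clear at upper left. Next I check the edge's position and compute the pushing arc.

Run:
```python
from h import *
from go import *
s=read_camera("side");th=.55
for y in(.1,-.1): print(proj(s,C+Y.apply([.073-.148*np.cos(th),y,.08+.148*np.sin(th)])),"expect (174,138.5)/(214,180)")
o,p,r=box();a=np.radians(15);z=np.array([np.sin(a),-np.cos(a)]);f=np.array([np.cos(a),np.sin(a)])
h=np.array([.073,.08]);L=.025
for th in np.arange(.5,1.81,.1):
    u=np.array([-np.cos(th),np.sin(th)]);n=np.array([-np.sin(th),-np.cos(th)])
    T=h+.148*u+.01*n+L*z-.011*f if th<np.pi/2-a else h+(.148-L)*u+.01*n-.011*f
    print(round(th,2),"box x,z",T,"vertical-tool shift from now tx,tz",-(T[0]-p[0]),-(T[1]-p[2]))
```

```text
[173.639  136.8082] expect (174,138.5)/(214,180)
[214.9836 175.7226] expect (174,138.5)/(214,180)
0.5 box x,z [-0.0658  0.1152] vertical-tool shift from now tx,tz -0.09080547031693421 0.1075669154807954
0.6 box x,z [-0.059   0.1283] vertical-tool shift from now tx,tz -0.09768584912216866 0.09443233966194525
0.7 box x,z [-0.0508  0.1407] vertical-tool shift from now tx,tz -0.1058431242722702 0.08205027373698034
0.8 box x,z [-0.0414  0.1522] vertical-tool shift from now tx,tz -0.11519579097037569 0.07054443521565601
0.9 box x,z [-0.031   0.1627] vertical-tool shift from now tx,tz -0.12565040046241824 0.06002978663315284
1.0 box x,z [-0.0195  0.1721] vertical-tool shift from now tx,tz -0.13710249374618777 0.050611386882426446
1.1 box x,z [-0.0072  0.1804] vertical-tool shift from now tx,tz -0.14943764529115158 0.04238334150047704
1.2 box x,z [0.0059 0.1873] vertical-tool shift from now tx,tz -0.1625326063405314 0.03542786239693094
1.3 box x,z [0.0196 0.1929] vertical-tool shift from now tx,tz -0.1762565363721405 0.02981444641981504
1.4 box x,z [0.0316 0.1967] vertical-tool shift from now tx,tz -0.18825101285857415 0.026087278558508814
1.5 box x,z [0.0437 0.1991] vertical-tool shift from now tx,tz -0.20033584306402036 0.023613412582465326
1.6 box x,z [0.056  0.2004] vertical-tool shift from now tx,tz -0.2126072739478318 0.022358375520969004
1.7 box x,z [0.0683 0.2004] vertical-tool shift from now tx,tz -0.22494269342901319 0.022334707289478117
1.8 box x,z [0.0806 0.1992] vertical-tool shift from now tx,tz -0.23721885007365612 0.023542644373138105
```

The edge projects where predicted (θ≈0.55). I'm lowering the hand in front of the lid with the tips tilted 15° forward.

Call:
arm_command:
  commands: [0.0,0,0.02,0,-3,0,0,0.0,0,0.05,0,-8,0,0,0.0,0,0.08,0,-13,0,0,-0.01,0,0.1,0,-15,0,0,-0.03,0,0.107,0,-15,0,0,-0.045,0,0.109,0,-15,0,0,-0.045,0,0.109,0,-15,0,0,-0.045,0,0.109,0,-15,0,0]

```text
t: 5.05
eef_pos: [0.4141, 0.2699, 0.1142]
tool_rot: [0.13, 0.048, 0.99, -0.007]
contact_force: [-0.3, -0.0, 0.1]
gripper_width: 0.002
grasp_force: 0.0
```

```bash
for i in "-.066 0 .115" "-.051 0 .142" "-.031 0 .164" "-.007 0 .182" ".02 0 .194" ".044 0 .2" ".068 0 .201" ".08 0 .199"; do python3 go.py $i 15; done
```

```text
t 5.05 box p [-0.1121 -0.0002  0.1142] F [-0.2862 -0.0421  0.0924] zdir [ 0.2582 -0.0014 -0.9661] w 0.001927753654217919
shift [-0.0447  0.0002  0.0111] turn [-0.0797 -0.0359 -0.0556]
t 5.05 box p [-0.1121 -0.0002  0.1142] F [-0.2862 -0.0421  0.0924] zdir [ 0.2582 -0.0014 -0.9661] w 0.001927753654217919
shift [-0.0662  0.0002 -0.0111] turn [-0.0797 -0.0359 -0.0556]
t 5.05 box p [-0.1121 -0.0002  0.1142] F [-0.2862 -0.0421  0.0924] zdir [ 0.2582 -0.0014 -0.9661] w 0.001927753654217919
shift [-0.0912  0.0002 -0.0272] turn [-0.0797 -0.0359 -0.0556]
t 5.05 box p [-0.1121 -0.0002  0.1142] F [-0.2862 -0.0421  0.0924] zdir [ 0.2582 -0.0014 -0.9661] w 0.001927753654217919
shift [-0.119   0.0002 -0.0384] turn [-0.0797 -0.0359 -0.0556]
t 5.05 box p [-0.1121 -0.0002  0.1142] F [-0.2862 -0.0421  0.0924] zdir [ 0.2582 -0.0014 -0.9661] w 0.001927753654217919
shift [-0.1482  0.0002 -0.043 ] turn [-0.0797 -0.0359 -0.0556]
t 5.05 box p [-0.1121 -0.0002  0.1142] F [-0.2862 -0.0421  0.0924] zdir [ 0.2582 -0.0014 -0.9661] w 0.001927753654217919
shift [-0.1729  0.0003 -0.0426] turn [-0.0797 -0.0359 -0.0556]
t 5.05 box p [-0.1121 -0.0002  0.1142] F [-0.2862 -0.0421  0.0924] zdir [ 0.2582 -0.0014 -0.9661] w 0.001927753654217919
shift [-0.1964  0.0003 -0.0374] turn [-0.0797 -0.0359 -0.0556]
t 5.05 box p [-0.1121 -0.0002  0.1142] F [-0.2862 -0.0421  0.0924] zdir [ 0.2582 -0.0014 -0.9661] w 0.001927753654217919
shift [-0.2075  0.0003 -0.0324] turn [-0.0797 -0.0359 -0.0556]
```

Call:
arm_command:
  commands: [-0.02,0,0.005,0,0,0,0,-0.035,0,0.01,0,0,0,0,-0.045,0,0.01,0,0,0,0,-0.055,0,0,0,0,0,0,-0.066,0,-0.011,0,0,0,0,-0.078,0,-0.019,0,0,0,0,-0.091,0,-0.027,0,0,0,0,-0.091,0,-0.027,0,0,0,0]

```text
t: 5.85
eef_pos: [0.4956, 0.263, 0.166]
tool_rot: [0.131, 0.048, 0.99, -0.005]
contact_force: [-1.3, 0.5, 0.5]
gripper_width: -0.002
grasp_force: 0.6
```

```bash
python3 - <<'E'
from h import *
t=read_camera("side");cv2.imwrite("pics/s4.png",cv2.resize(t["img"][60:300,60:380,::-1],None,fx=2,fy=2))
E
for i in  "-.007 0 .182" ".02 0 .194" ".044 0 .2" ".068 0 .201" ".08 0 .199"; do python3 go.py $i 15|tail -1; done
```

```text
shift [-0.028  -0.0007 -0.0102] turn [ 0.0615  0.0307 -0.0373]
shift [-0.0572 -0.0007 -0.0147] turn [ 0.0615  0.0307 -0.0373]
shift [-0.0819 -0.0006 -0.0143] turn [ 0.0615  0.0307 -0.0373]
shift [-0.1054 -0.0006 -0.0091] turn [ 0.0615  0.0307 -0.0373]
shift [-0.1164 -0.0006 -0.004 ] turn [ 0.0615  0.0307 -0.0373]
```

View pics/s4.png

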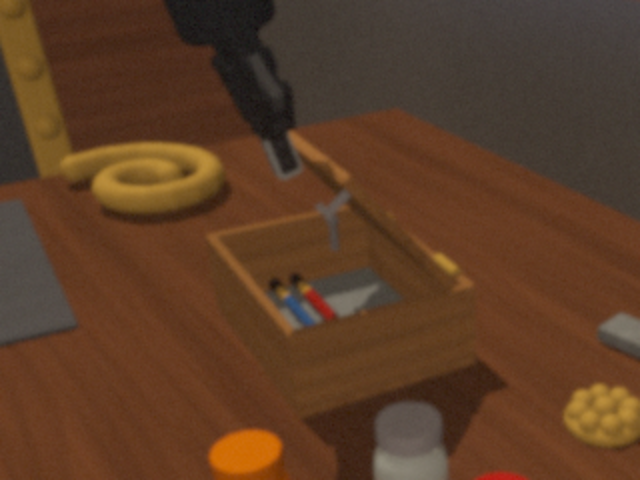

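The lid rests on the outside of the fingers (tip at (287,172)) and is more than halfway up. I'm continuing along the arc past upright.

Call:
arm_command:
  commands: [-0.014,0,-0.006,0,0,0,0,-0.03,0,-0.011,0,0,0,0,-0.044,0,-0.013,0,0,0,0,-0.058,0,-0.015,0,0,0,0,-0.072,0,-0.015,0,0,0,0,-0.085,0,-0.014,0,0,0,0,-0.097,0,-0.011,0,0,0,0,-0.108,0,-0.008,0,0,0,0]

```text
t: 6.7
eef_pos: [0.5974, 0.2526, 0.1999]
tool_rot: [0.13, 0.048, 0.99, -0.006]
contact_force: [-0.5, -0.6, -0.1]
gripper_width: 0.002
grasp_force: 0.0
```

Call:
arm_command:
  commands: [-0.008,0,0.003,0,0,0,0,-0.008,0,0.003,0,0,0,0,-0.008,0,0.003,0,0,0,0]

```text
t: 7.0
eef_pos: [0.6045, 0.252, 0.1988]
tool_rot: [0.13, 0.048, 0.99, -0.006]
contact_force: [-0.3, -0.6, 0.6]
gripper_width: -0.001
grasp_force: 0.0
```

```bash
python3 go.py -.1 0 .25 15
python3 - <<'E'
from h import *
t=read_camera("side");cv2.imwrite("pics/s5.png",cv2.resize(t["img"][60:300,60:380,::-1],None,fx=2,fy=2))
E
```

```text
t 7.0 box p [0.0791 0.0003 0.1988] F [-0.3238 -0.5904  0.5861] zdir [ 0.2581 -0.0004 -0.9661] w -0.0007901834955111268
shift [ 0.1599 -0.0003 -0.0957] turn [-0.0239 -0.0422  0.0085]
```

View pics/s5.png

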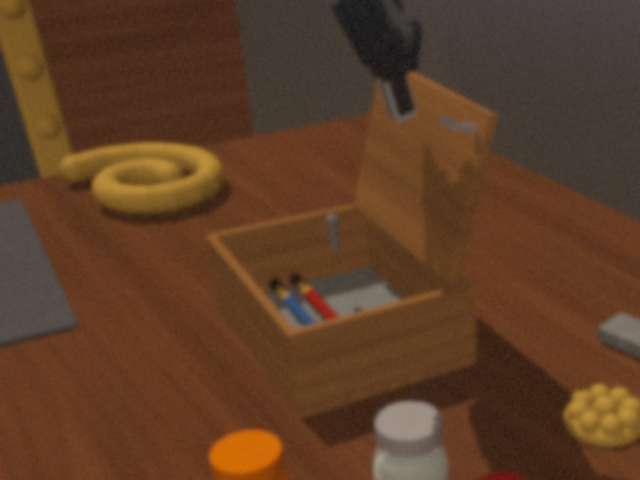

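The lid stands past upright, with its top edge from (410,72) to (495,117) and the fingertip at (400,115). I'm moving the hand back and up.

Call:
arm_command:
  commands: [0.02,0,-0.005,0,0,0,0,0.05,0,-0.02,0,0,0,0,0.08,0,-0.04,0,0,0,0,0.11,0,-0.065,0,0,0,0,0.14,0,-0.085,0,0,0,0,0.16,0,-0.095,0,0,0,0,0.16,0,-0.095,0,0,0,0,0.16,0,-0.095,0,0,0,0]

```text
t: 7.85
eef_pos: [0.4262, 0.2695, 0.25]
tool_rot: [0.131, 0.047, 0.99, -0.006]
contact_force: [0.3, 0.2, 0.2]
gripper_width: -0.003
grasp_force: 0.0
```

Call:
arm_command:
  commands: [0,0,0,0,0,0,0,0,0,0,0,0,0,0,0,0,0,0,0,0,0,0,0,0,0,0,0,0,0,0,0,0,0,0,0]

```text
t: 8.35
eef_pos: [0.4266, 0.2691, 0.2494]
tool_rot: [0.13, 0.048, 0.99, -0.006]
contact_force: [-0.0, -0.7, -0.2]
gripper_width: 0.0
grasp_force: 0.0
```

Run:
```python
from h import *
from go import *
s=read_camera("side");cv2.imwrite("pics/s6.png",s["img"][:,:,::-1])
for th in(1.6,1.85):
  print(th,[proj(s,C+Y.apply([.073-.148*np.cos(th),y,.08+.148*np.sin(th)])) for y in(.1,-.1)])
```

```text
1.6 [array([236.4591,  89.1052]), array([288.7215, 117.491 ])]
1.85 [array([254.1475,  89.8724]), array([308.3571, 117.6404])]
```

View pics/s6.png

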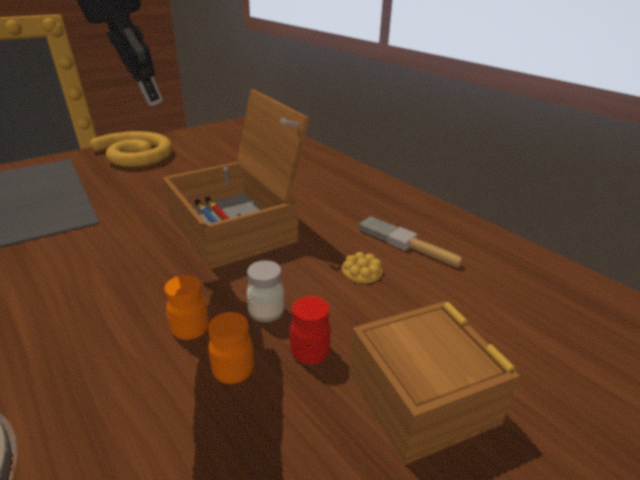

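The lid leans on its stop: its top corners at (250,93) and (306,117) match θ≈1.85. The hand is clear at (150,100), the small box is shut, and the jar, brush and rosette are where they were.

```bash
python3 -c "
from station import *
print(hand_in())"
```

```text
the job is handed in; nothing more can be done
None
```

The larger box's catch was pressed free, its lid sprang ajar and was pushed back onto its stop past upright; the hand is clear, nothing else moved, and the job is handed in at about 8.4 s (no verdict was returned).

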